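# Open the safety-capped reagent bottle

### The arm

A 6-joint arm with a two-finger parallel gripper is mounted at the origin on the work surface. World frame = base frame: x ahead of the robot, y to its left, z up, the work surface at z = 0. Lengths are in m, angles in degrees, forces in N, time in s.
With the tool pointing down it reaches from about 0.25 to 0.8 m from the base axis. Payload 3.9 kg.
Tool frame: the origin (TCP) lies between the finger pads; the fingertips stand 22 mm ahead of it and the grasp point (between the pads) lies 3 mm ahead of it; z points along the fingers, y is the line along which they close (so a half turn about z gives the same grasp; the last joint's range is limited). The gripper opens to 85 mm and grips with 20 to 120 N. Pads are 22 mm wide; open, the fingers measure 114 mm over their backs; the gripper's body (76 mm by 85 mm) begins 54 mm behind the grasp point. The pads swing forward as they close: fully open they stand 13 mm farther back than shut.
Start: joints at [63.484, 14.897, -7.913, 67.191, 0, 90], TCP at [0.234, 0.47, 0.253] pointing down, gripper open.
Joint ranges: [-159.42, 159.42], [-47.68, 98.78], [-73.54, 78.23], [-108.79, 121.32], [-90, 84.71], [-180, 180]. Speed limits (degrees/s): [147.25, 147.25, 180, 180, 180, 180].

### API

Orientations are given as [roll, pitch, yaw] about the fixed x, y, z axes, in that order (R = Rz(yaw) Ry(pitch) Rx(roll)).
In Python, from cell import * gives the robot as it stands. The module is installed in compiled form; this text tells all that it offers.
- The arm moves only by the tool play_rows, never from a script. Its argument "moves" is a list of rows, each a list of 5 numbers: the closure, from -1 (fully open) to 1 (shut), then the shift along the tool's x, y, z as a fraction of full scale, then the turn about the tool's z as a fraction of full scale. A call has exactly 10 rows; each row shifts and turns the commanded pose from where the row before left it, along the tool's axes as they then stand; what a row does not reach is not made up. Full scale, the value 1, is 0.03 m for a shift and 4 degrees for a turn. A row lasts 1/12 s, in which the tool goes at most 41.7 mm and 7.16 degrees, less where a joint would pass 70% of its speed; a pose out of reach is approached as far as the arm can. A call with a number of a shift or a turn outside -1 to 1 is refused whole. A call with a gripper value outside its range is refused whole. The fingers move at their own pace and stop on an object; "force" is the grip in N (left out, the last holds). Time passes only in rows, so rows that do not move let the fingers close, or fill a call up. It gives the time, the measured TCP pose, the force, the opening and the grip force at its end, in the units of the state.
- sense(): the state, without advancing time (a new reading comes with each control period).
- read_camera(name): name is "scene" or "top" or "wrist"; returns a dict with "frame" (480x640x3 uint8, red, green, blue), "depth" (480x640 float32, m along the optical axis (not along the pixel's ray), 0 where there is no reading), "fx", "fy", "cx", "cy" (pixels), "R" (3x3) and "t" (3): a world point X has camera coordinates R X + t; the wrist camera has in their place "hand_eye" (4x4, takes a point from camera to tool coordinates, whose origin is the TCP and whose axes are the flange's). Camera axes: x right, y down, z forward; pixel columns grow to the right and rows downward; lengths in m; the calibration is good to about 2 mm. A picture is of the moment at which its call begins: read the wrist's pose just before it.
- finish_job(): hands the job in; it is judged then, once.
The state is a dict: "time_s": time; "q": joint angles; "joint_vel": joint speeds; "joint_torque": joint torques, N m; "ee_pos": TCP position; "ee_rot": TCP orientation; "contact_force": force on the tool from outside, world axes, zero at the start; "moment": the same for the moment, N m; "gripper_width": finger opening in m; "grasp_force": force on a finger pad.
Only numpy, scipy, OpenCV 4.12 (cv2) and the standard library are available. Lean on these libraries where they do the work, as an engineer would, in place of code of your own. Each camera call takes 0.05 s, during which the arm holds its last target. There are 200 camera calls.

### The job

Open the reagent bottle in the bench holder: press its push-and-turn safety cap down and, keeping it pressed, twist it anticlockwise (seen from above) until you feel the stop, then lift it straight off. Finish while still holding the cap in the gripper, level and still, about 10 cm straight above the bottle's mouth; do not put it down. Leave the jar, the tin and the spoon where they are.

Things in the scene. Friction and masses are not known exactly. Their poses are not given: they have to be found in the camera images.
- bottle: Amber bottle, 80 mm wide, clamped in a dark steel holder 120 x 120 x 30 mm screwed to the bench: neither moves or turns. Origin at the centre of the holder's underside, z up. From 68 mm to 85 mm above the bench the bottle narrows to a 60 mm wide collar, whose top is at 105 mm, under the cap's skirt.
- bottle_mouth (a point): Centre of the top rim of the bottle's neck, 136.5 mm above the work surface, hidden under the cap until it is off; z is up along the bottle's axis. While the cap is locked its x axis is within 0.15 rad of this x axis.
- cap_center (a point): Centre (half-way up) of the white ribbed round cap on the bottle: 58 mm diameter, 39 mm tall, about 35 g, z up through its flat top. It can be gripped from above across its sides at any yaw, best on its upper half, as it will go down 8 mm. Lifted straight up, it clears the neck after 25 mm.
- cap_top (a point): Centre of the cap's flat top, 152 mm above the work surface while locked. Pressed 4 to 8 mm and kept down, the cap turns easily (under 0.2 N m) anticlockwise from above, 1.0 to 1.35 rad from its locked place to a firm rotary stop. Only in the last 0.2 rad before the stop is it free to lift. Held hard against the stop it rubs: ease back 0.05 to 0.1 rad before lifting.
- plunger (a joint): How far the spring plunger in the neck is pressed down by the cap, in m: 0 with the cap up or off, 0.008 with it fully down. It takes 6 N to start the cap down and 11 N to press it 8 mm, where its skirt meets the collar as a firm stop. Released, the spring pushes the cap up again.
- jar_center (a point): Centre of a clear jar with a cork-coloured lid, 60 mm diameter, 110 mm tall, standing beside the bottle; leave it alone.
- tin_center (a point): Centre of a plain aluminium sample tin, 72 mm diameter, 50 mm tall, beside the bottle; leave it alone.
- spoon_origin (a point): Underside of the middle of a wooden-handled spoon 170 mm long lying flat on the bench beyond the bottle; its handle runs along its x axis; leave it alone.
Mind the look-alikes: they are no part of the job. Leave any brown, green or orange look-alike of the part that bears cap_center alone.

How it is judged:
By the outcome, as a careful person would: the job done as asked, in the order asked, and still so for the second after the job is handed in, while the arm keeps its last pose, push and grip.
It also fails if it takes over 45 s, if anything falls off the work surface, if the arm or the gripper's body presses on something with over 40 N, if the wrist force passes 120 N, or if a joint passes its speed limit or range.

## Working session

There is one attempt and no reset: what is moved stays moved. The work goes in short steps, Python scripts to look and compute and a tool call to move; the robot and the scene stay as the last step left them, time stands still between calls to the robot, and variables do not carry over. Pictures are saved under pics/ and viewed, at most 10 in all, crops included, and the job is handed in when it is done.

Besides the shell and the picture viewer there is one more tool, called after "Emit:" as name(argument=value, ...) on one line, values as JSON. play_rows: Moves the arm, as the interface text tells. Shift numbers are shares of 0.03 m and turn numbers shares of 4 degrees, none past 1 either way. Its arguments: {"type":"object","properties":{"moves":{"type":"array"},"force":{"type":"number"}},"required":["moves"]}

```bash
mkdir -p pics
python3 - <<'E'
from cell import *
import cv2,numpy as np
s=sense(); print({k:np.round(v,3).tolist() for k,v in s.items()})
out=[]
for n in("scene","top"):
    c=read_camera(n); np.savez(n+'.npz',**c)
    cv2.imwrite(f'pics/{n}.png',c['frame'][...,::-1]); print(n,c['fx'],c['cx'],c['cy'],np.round(c['R'],3).tolist(),c['t'])
E
```

```text
{'time_s': 0.0, 'q': [63.484, 14.938, -7.987, 67.19, -0.001, 89.999], 'joint_vel': [0.096, -0.135, -0.022, -0.053, -0.045, 0.03], 'joint_torque': [0.001, -40.567, 25.392, 0.019, 0.0, 0.0], 'ee_pos': [0.234, 0.469, 0.252], 'ee_rot': [-179.885, 0.001, 153.485], 'contact_force': [-0.356, -0.649, 0.895], 'moment': [0.01, 0.064, -0.016], 'grasp_force': 0.0, 'gripper_width': 0.085}
scene 455.9981140216785 315.9020453389508 238.36315603659074 [[0.818, 0.576, 0.012], [0.455, -0.634, -0.625], [-0.352, 0.516, -0.78]] [-0.51770734 -0.14309561  1.07695992]
top 463.6903592337731 317.6172655473619 239.67992821753032 [[-0.013, -1.0, 0.004], [-0.997, 0.013, -0.074], [0.074, -0.005, -0.997]] [0.09720529 0.55862346 0.84680098]
```

View pics/scene.png

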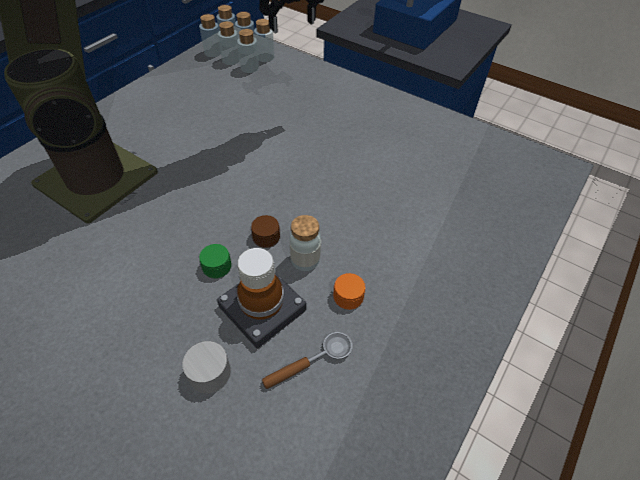

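View pics/top.png

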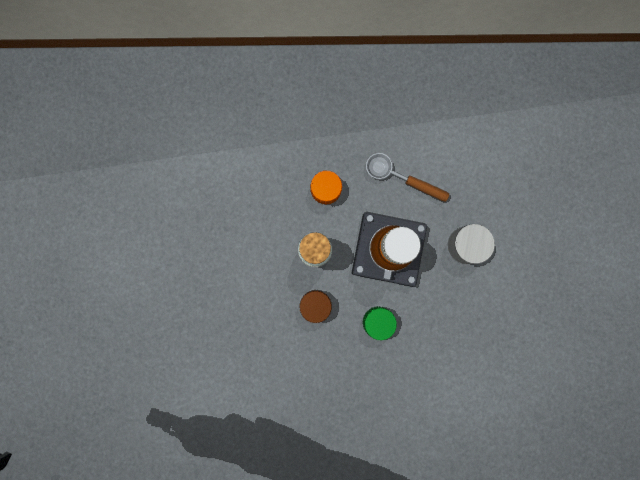

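The scene view shows the white cap at about (256,262). The top view shows it at (402,245), with the jar at (315,249), the tin at (475,244) and the green look-alike at (380,324).

```bash
cat > h.py <<'E'
import numpy as np,cv2
def cast(c,u,v,z):
    R,t=c['R'],c['t']; C=-R.T@t
    d=R.T@np.array([(u-c['cx'])/c['fx'],(v-c['cy'])/c['fy'],1]); return C+d*(z-C[2])/d[2]
def depthpts(c):
    v,u=np.mgrid[:480,:640]; Z=c['depth']
    P=np.stack([(u-c['cx'])/c['fx']*Z,(v-c['cy'])/c['fy']*Z,Z],-1); return (P-c['t'])@c['R']
E
python3 - <<'E'
from h import *
for n,box in(("top",(370,440,215,280)),("scene",(230,285,240,300))):
    c=np.load(n+'.npz'); f=c['frame'].astype(int); P=depthpts(c)
    u0,u1,v0,v1=box; m=np.zeros((480,640),bool); m[v0:v1,u0:u1]=1
    m&=(f.min(-1)>120)&(f.max(-1)-f.min(-1)<30)&(c['depth']>0)
    z=P[...,2]; print(n,m.sum(),np.percentile(z[m],[5,50,95]))
    t=(m&(abs(z-0.152)<.006)).astype(np.uint8)
    cn=max(cv2.findContours(t,0,2)[0],key=cv2.contourArea); (u,v),ax,_=cv2.fitEllipse(cn)
    print(u,v,ax,cast(c,u,v,.152), P[t>0].mean(0))
c=np.load('top.npz')
for k,u,v,z in(("jar",315,249,.11),("tin",475,244,.05),("green",380,324,.03),("brown",315,307,.03),("holder",391,250,.03)): print(k,cast(c,u,v,z))
for a in((369,218),(421,229),(412,280),(360,269)): print(cast(c,*a,.03))
E
```

```text
top 1251 [0.0170243  0.1511722  0.15356622]
401.6173095703125 244.50567626953125 (35.11036682128906, 35.429500579833984) [ 0.5407605  -0.04244436  0.152     ] [ 0.54081907 -0.04249176  0.15157048]
scene 847 [0.14171097 0.15189812 0.15361361]
254.7886962890625 261.802490234375 (27.461631774902344, 35.000858306884766) [ 0.54202283 -0.04670817  0.152     ] [ 0.54195643 -0.04656172  0.15197112]
jar [0.53763507 0.09501507 0.11      ]
tin [ 0.54619941 -0.19414718  0.05      ]
green [ 0.40330848 -0.02182711  0.03      ]
brown [0.43567234 0.09645445 0.03      ]
holder [ 0.53827826 -0.04525411  0.03      ]
[ 0.59826278 -0.00585338  0.03      ]
[ 0.57653505 -0.10186609  0.03      ]
[ 0.48256647 -0.08253249  0.03      ]
[0.50399192 0.0127235  0.03      ]
```

Emit:
play_rows(moves=[[-1, -0.93, -0.6, 0, 0], [-1, -0.93, -0.6, 0, 0], [-1, -0.93, -0.6, 0, 0], [-1, -0.93, -0.6, 0, 0], [-1, -0.93, -0.6, 0, 0], [-1, -0.93, -0.6, 0, 0], [-1, -0.93, -0.6, 0, 0], [-1, -0.93, -0.6, 0, 0], [-1, -0.93, -0.6, 0, 0], [-1, -0.93, -0.6, 0, 0]])

```text
time_s: 0.93
ee_pos: [0.4039, 0.1825, 0.2531]
ee_rot: [-180.0, -0.0, 153.5]
contact_force: [-0.2, -0.6, -0.6]
gripper_width: 0.0856
grasp_force: 0.0
```

Emit:
play_rows(moves=[[-1, -0.93, -0.6, 0, 0], [-1, -0.93, -0.6, 0, 0], [-1, -0.93, -0.6, 0, 0], [-1, -0.93, -0.6, 0, 0], [-1, -0.93, -0.6, 0, 0], [-1, -0.93, -0.6, 0, 0], [-1, -0.93, -0.6, 0, 0], [-1, -0.93, -0.6, 0, 0], [-1, 0, 0, 0, 0], [-1, 0, 0, 0, 0]])

```text
time_s: 1.77
ee_pos: [0.5394, -0.0458, 0.2524]
ee_rot: [-180.0, -0.1, 153.3]
contact_force: [0.4, 0.3, 0.7]
gripper_width: 0.0852
grasp_force: 0.0
```

```bash
cat > w.py <<'E'
from cell import *
from h import *
from scipy.spatial.transform import Rotation as Ro
import sys
def wrist(name):
    s=sense(); c=read_camera("wrist"); He=c['hand_eye']
    T=np.eye(4); T[:3,:3]=Ro.from_euler('xyz',s['ee_rot'],degrees=True).as_matrix(); T[:3,3]=s['ee_pos']
    M=np.linalg.inv(T@He); c['R'],c['t']=M[:3,:3],M[:3,3]
    cv2.imwrite(f'pics/{name}.png',c['frame'][...,::-1]); np.savez(name+'.npz',**c)
    return s,c
E
python3 - <<'E'
from w import *
s,c=wrist('w1'); print(s['q'],s['ee_pos'],s['ee_rot'],c['hand_eye'].round(3).tolist())
f=c['frame'].astype(int); P=depthpts(c)
m=((f.min(-1)>110)&(f.max(-1)-f.min(-1)<40)&(abs(P[...,2]-.152)<.008)&(np.hypot(P[...,0]-.541,P[...,1]+.0445)<.05)).astype(np.uint8)
cn=max(cv2.findContours(m,0,2)[0],key=cv2.contourArea); (u,v),ax,_=cv2.fitEllipse(cn)
print(m.sum(),u,v,ax,cast(c,u,v,.152),np.median(P[m>0],0))
E
```

```text
[-4.85593894e+00  1.65804115e+01 -5.67881410e+00  6.78224522e+01
  1.12985371e-02  2.18334169e+01] [ 0.53938069 -0.04576437  0.25242987] [-1.79980111e+02 -8.00210751e-02  1.53310622e+02] [[-0.0, -0.95, -0.313, 0.081], [1.0, -0.0, 0.0, -0.001], [-0.0, -0.313, 0.95, -0.121], [0.0, 0.0, 0.0, 1.0]]
8282 327.1441650390625 253.3807373046875 (100.9246826171875, 103.45639038085938) [ 0.53794826 -0.04368666  0.152     ] [ 0.5380393  -0.04373993  0.15202637]
```

Emit:
play_rows(moves=[[-1, 0, 0.05, 0.3, 0], [-1, 0, 0, 0.5, 0], [-1, 0, 0, 0.5, 0], [-1, 0, 0, 0.5, 0], [-1, 0, 0, 0.5, 0], [-1, 0, 0, 0.5, 0], [-1, 0, 0, 0.5, 0], [-1, 0, 0, 0.3, 0], [-1, 0, 0, 0, 0], [-1, 0, 0, 0, 0]], force=80)

```text
time_s: 2.65
ee_pos: [0.539, -0.0422, 0.1449]
ee_rot: [-180.0, -0.1, 153.6]
contact_force: [-0.1, 0.8, 0.5]
gripper_width: 0.085
grasp_force: 0.0
```

Emit:
play_rows(moves=[[0, 0, 0, 0, 0], [0.2, 0, 0, 0, 0], [0.4, 0, 0, 0, 0], [0.6, 0, 0, 0, 0], [1, 0, 0, 0, 0], [1, 0, 0, 0, 0], [1, 0, 0, 0, 0], [1, 0, 0, 0, 0], [1, 0, 0, 0, 0], [1, 0, 0, 0, 0]], force=80)

```text
time_s: 3.48
ee_pos: [0.5406, -0.0429, 0.1466]
ee_rot: [179.9, 0.1, 153.5]
contact_force: [-0.3, 1.2, 5.2]
gripper_width: 0.0555
grasp_force: 83.4
```

Emit:
play_rows(moves=[[1, 0, 0, 0.05, 0], [1, 0, 0, 0.05, 0], [1, 0, 0, 0.05, 0], [1, 0, 0, 0.05, 0], [1, 0, 0, 0.03, 0], [1, 0, 0, 0, 0], [1, 0, 0, 0, 0], [1, 0, 0, 0, 0], [1, 0, 0, 0, 0], [1, 0, 0, 0, 0]])

```text
time_s: 4.32
ee_pos: [0.5407, -0.0429, 0.1404]
ee_rot: [179.9, 0.1, 153.5]
contact_force: [-2.1, 1.3, 9.1]
gripper_width: 0.0558
grasp_force: 83.7
```

Run:
```python
from w import *
s,c=wrist('w2'); print({k:np.round(v,4).tolist() for k,v in s.items()})
P=depthpts(c);z=P[...,2];r=np.hypot(P[...,0]-.540,P[...,1]+.0443);m=(r<.02)&(c['depth']>0)&(z<.16);print(m.sum(),np.median(z[m]))
```

```text
{'time_s': 4.3167, 'q': [-4.5579, 20.606, -17.334, 51.8941, 0.0406, 21.9622], 'joint_vel': [0.0755, 0.021, 0.019, -0.0092, -0.0018, 0.0941], 'joint_torque': [-0.596, -38.7179, 21.0832, -0.9667, -0.3138, -0.0027], 'ee_pos': [0.5407, -0.0429, 0.1404], 'ee_rot': [179.9003, 0.1387, 153.4798], 'contact_force': [-2.1078, 1.322, 9.1278], 'moment': [0.2055, 0.4874, 0.0309], 'grasp_force': 83.6999, 'gripper_width': 0.0558}
10806 0.1453591138537638
```

View pics/w2.png

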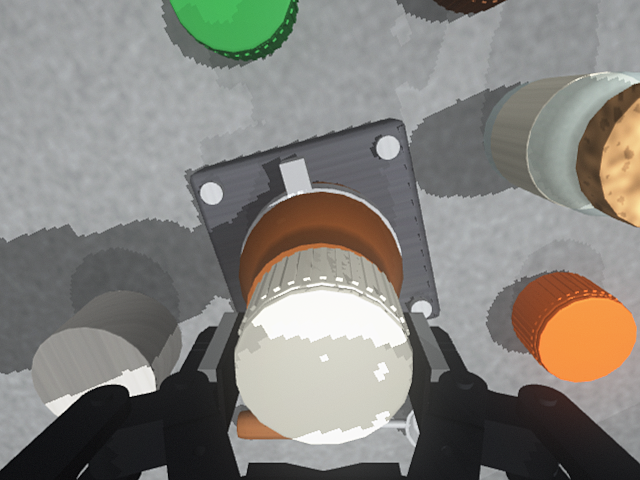

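The wrist view shows the cap top at about (325,365), held squarely between the pads. Its top is at 0.145 m, so it is pressed 6–7 mm. Now I'll turn it.

Emit:
play_rows(moves=[[1, 0, 0, 0, -0.5], [1, 0, 0, 0, -1], [1, 0, 0, 0, -1], [1, 0, 0, 0, -1], [1, 0, 0, 0, -1], [1, 0, 0, 0, -1], [1, 0, 0, 0, -1], [1, 0, 0, 0, -1], [1, 0, 0, 0, -1], [1, 0, 0, 0, -0.5]])

```text
time_s: 5.2
ee_pos: [0.5417, -0.0433, 0.1407]
ee_rot: [-179.9, 0.3, -170.4]
contact_force: [-0.8, 0.1, 9.1]
gripper_width: 0.056
grasp_force: 83.9
```

```bash
cat > st.py <<'E'
from w import *
s=sense(); print({k:np.round(s[k],4).tolist() for k in('time_s','q','joint_torque','ee_pos','ee_rot','contact_force','moment','grasp_force','gripper_width')})
E
python3 st.py
python3 - <<'E'
from w import *
s,c=wrist('w3')
P=depthpts(c);z=P[...,2];r=np.hypot(P[...,0]-.540,P[...,1]+.0443);m=(r<.02)&(c['depth']>0)&(z<.16);print(m.sum(),np.median(z[m]))
E
```

```text
{'time_s': 5.2, 'q': [-4.5713, 20.6066, -17.2811, 51.8296, -0.0059, -14.2024], 'joint_torque': [-0.048, -38.7536, 20.1941, -0.2951, -0.0286, 0.1089], 'ee_pos': [0.5417, -0.0433, 0.1407], 'ee_rot': [-179.9249, 0.2726, -170.3687], 'contact_force': [-0.784, 0.0529, 9.0761], 'moment': [0.0114, 0.1199, 0.0375], 'grasp_force': 83.864, 'gripper_width': 0.056}
10900 0.14572444230990714
```

Emit:
play_rows(moves=[[1, 0, 0, 0, -0.6], [1, 0, 0, 0, -0.6], [1, 0, 0, 0, -0.6], [1, 0, 0, 0, -0.6], [1, 0, 0, 0, -0.6], [1, 0, 0, 0, -0.5], [1, 0, 0, 0, -0.5], [1, 0, 0, 0, -0.5], [1, 0, 0, 0, 0], [1, 0, 0, 0, 0]])

```text
time_s: 6.08
ee_pos: [0.5417, -0.0434, 0.1407]
ee_rot: [-179.8, 0.2, -152.5]
contact_force: [-0.9, -0.3, 9.2]
gripper_width: 0.056
grasp_force: 83.8
```

```bash
python3 st.py
```

```text
{'time_s': 6.0833, 'q': [-4.5708, 20.6084, -17.2775, 51.8242, -0.0173, -32.042], 'joint_torque': [0.0826, -38.7839, 20.1293, -0.2345, 0.0554, -0.019], 'ee_pos': [0.5417, -0.0434, 0.1407], 'ee_rot': [-179.8315, 0.2366, -152.5285], 'contact_force': [-0.8555, -0.294, 9.2387], 'moment': [-0.0658, 0.1199, -0.0233], 'grasp_force': 83.8275, 'gripper_width': 0.056}
```

54° so far. I'll continue in small steps until I feel the stop.

Emit:
play_rows(moves=[[1, 0, 0, 0, -0.25], [1, 0, 0, 0, -0.25], [1, 0, 0, 0, -0.25], [1, 0, 0, 0, -0.25], [1, 0, 0, 0, -0.25], [1, 0, 0, 0, -0.25], [1, 0, 0, 0, -0.25], [1, 0, 0, 0, -0.25], [1, 0, 0, 0, 0], [1, 0, 0, 0, 0]])

```text
time_s: 6.92
ee_pos: [0.5418, -0.0434, 0.1407]
ee_rot: [-179.8, 0.2, -144.5]
contact_force: [-0.8, -0.7, 9.2]
gripper_width: 0.0556
grasp_force: 83.8
```

```bash
python3 st.py
```

```text
{'time_s': 6.9167, 'q': [-4.5714, 20.6071, -17.2767, 51.8238, -0.0129, -40.0416], 'joint_torque': [0.058, -38.7685, 20.109, -0.2275, 0.0386, -0.0174], 'ee_pos': [0.5418, -0.0434, 0.1407], 'ee_rot': [-179.802, 0.2155, -144.5295], 'contact_force': [-0.7988, -0.6575, 9.2044], 'moment': [0.0075, 0.0335, 0.0156], 'grasp_force': 83.8491, 'gripper_width': 0.0556}
```

62°.

Emit:
play_rows(moves=[[1, 0, 0, 0, -0.25], [1, 0, 0, 0, -0.25], [1, 0, 0, 0, -0.25], [1, 0, 0, 0, -0.25], [1, 0, 0, 0, -0.25], [1, 0, 0, 0, -0.25], [1, 0, 0, 0, 0], [1, 0, 0, 0, 0], [1, 0, 0, 0, 0], [1, 0, 0, 0, 0]])

```text
time_s: 7.75
ee_pos: [0.5418, -0.0434, 0.1407]
ee_rot: [-179.8, 0.2, -138.5]
contact_force: [-0.0, -0.4, 9.4]
gripper_width: 0.0559
grasp_force: 83.8
```

```bash
python3 st.py
```

```text
{'time_s': 7.75, 'q': [-4.57, 20.6076, -17.2751, 51.8193, -0.0142, -46.0383], 'joint_torque': [0.0637, -38.7692, 20.0789, -0.204, 0.0406, -0.0076], 'ee_pos': [0.5418, -0.0434, 0.1407], 'ee_rot': [-179.7756, 0.1967, -138.5313], 'contact_force': [-0.049, -0.3651, 9.4447], 'moment': [-0.0136, 0.045, 0.0136], 'grasp_force': 83.8482, 'gripper_width': 0.0559}
```

Emit:
play_rows(moves=[[1, 0, 0, 0, -0.25], [1, 0, 0, 0, -0.25], [1, 0, 0, 0, -0.25], [1, 0, 0, 0, -0.25], [1, 0, 0, 0, -0.25], [1, 0, 0, 0, -0.25], [1, 0, 0, 0, 0], [1, 0, 0, 0, 0], [1, 0, 0, 0, 0], [1, 0, 0, 0, 0]])

```text
time_s: 8.58
ee_pos: [0.5411, -0.043, 0.1406]
ee_rot: [-179.8, 0.2, -132.5]
contact_force: [-1.5, 1.6, 9.8]
gripper_width: 0.0556
grasp_force: 84.0
```

```bash
python3 st.py
```

```text
{'time_s': 8.5833, 'q': [-4.5627, 20.5976, -17.3036, 51.8793, 0.0318, -52.0221], 'joint_torque': [-0.376, -38.3562, 20.5797, -0.792, -0.2586, -0.1168], 'ee_pos': [0.5411, -0.043, 0.1406], 'ee_rot': [-179.8466, 0.1601, -132.5404], 'contact_force': [-1.4698, 1.6308, 9.7628], 'moment': [0.1958, 0.3652, -0.1574], 'grasp_force': 84.0035, 'gripper_width': 0.0556}
```

The moment is rising at 74°, which looks like the stop. I'll confirm with a bit more turn.

Emit:
play_rows(moves=[[1, 0, 0, 0, -0.25], [1, 0, 0, 0, -0.25], [1, 0, 0, 0, 0], [1, 0, 0, 0, 0], [1, 0, 0, 0, 0], [1, 0, 0, 0, 0], [1, 0, 0, 0, 0], [1, 0, 0, 0, 0], [1, 0, 0, 0, 0], [1, 0, 0, 0, 0]])

```text
time_s: 9.42
ee_pos: [0.5411, -0.043, 0.1406]
ee_rot: [-179.9, 0.2, -130.6]
contact_force: [-2.1, 1.8, 9.9]
gripper_width: 0.0561
grasp_force: 84.5
```

```bash
python3 st.py
```

```text
{'time_s': 9.4167, 'q': [-4.5686, 20.598, -17.3064, 51.8808, 0.0482, -53.945], 'joint_torque': [-0.046, -38.2736, 20.5816, -0.832, -0.3554, -0.6195], 'ee_pos': [0.5411, -0.043, 0.1406], 'ee_rot': [-179.8547, 0.1654, -130.6233], 'contact_force': [-2.0543, 1.7959, 9.8551], 'moment': [0.2462, 0.3994, -0.6517], 'grasp_force': 84.4549, 'gripper_width': 0.0561}
```

Firm stop at −0.65 N m. I'll ease back 6°, about 4° from the stop itself, then lift straight up slowly.

Emit:
play_rows(moves=[[1, 0, 0, 0, 0.5], [1, 0, 0, 0, 0.5], [1, 0, 0, 0, 0.5], [1, 0, 0, 0, 0], [1, 0, 0, 0, 0], [1, 0, 0, 0, 0], [1, 0, 0, 0, 0], [1, 0, 0, 0, 0], [1, 0, 0, 0, 0], [1, 0, 0, 0, 0]])

```text
time_s: 10.25
ee_pos: [0.5413, -0.0431, 0.1405]
ee_rot: [-179.8, 0.2, -136.5]
contact_force: [-1.1, 1.6, 9.2]
gripper_width: 0.056
grasp_force: 83.8
```

```bash
python3 st.py
```

```text
{'time_s': 10.25, 'q': [-4.5617, 20.6067, -17.3018, 51.8534, 0.0235, -48.0397], 'joint_torque': [-0.3951, -38.7386, 20.5501, -0.5642, -0.2006, 0.0019], 'ee_pos': [0.5413, -0.0431, 0.1405], 'ee_rot': [-179.8387, 0.1767, -136.5218], 'contact_force': [-1.14, 1.5503, 9.2117], 'moment': [0.1546, 0.2718, 0.0037], 'grasp_force': 83.7715, 'gripper_width': 0.056}
```

Emit:
play_rows(moves=[[1, 0, 0, -0.05, 0], [1, 0, 0, -0.05, 0], [1, 0, 0, -0.05, 0], [1, 0, 0, -0.05, 0], [1, 0, 0, -0.05, 0], [1, 0, 0, -0.05, 0], [1, 0, 0, -0.05, 0], [1, 0, 0, 0, 0], [1, 0, 0, 0, 0], [1, 0, 0, 0, 0]])

```text
time_s: 11.08
ee_pos: [0.5399, -0.0431, 0.1488]
ee_rot: [-180.0, -0.0, -136.5]
contact_force: [0.7, -1.3, 0.0]
gripper_width: 0.0561
grasp_force: 84.6
```

```bash
python3 st.py
```

```text
{'time_s': 11.0833, 'q': [-4.5625, 20.233, -16.517, 53.2463, -0.0119, -48.0391], 'joint_torque': [0.1845, -43.4643, 22.6963, 0.3244, 0.0988, -0.0132], 'ee_pos': [0.5399, -0.0431, 0.1488], 'ee_rot': [-179.9894, -0.0064, -136.5234], 'contact_force': [0.6934, -1.272, 0.0239], 'moment': [-0.0423, -0.1301, -0.0179], 'grasp_force': 84.6109, 'gripper_width': 0.0561}
```

Emit:
play_rows(moves=[[1, 0, 0, -0.15, 0], [1, 0, 0, -0.2, 0], [1, 0, 0, -0.2, 0], [1, 0, 0, -0.2, 0], [1, 0, 0, -0.2, 0], [1, 0, 0, -0.2, 0], [1, 0, 0, -0.2, 0], [1, 0, 0, -0.15, 0], [1, 0, 0, 0, 0], [1, 0, 0, 0, 0]])

```text
time_s: 11.92
ee_pos: [0.5399, -0.043, 0.1942]
ee_rot: [-180.0, 0.0, -136.5]
contact_force: [-0.8, 0.6, -0.6]
gripper_width: 0.0554
grasp_force: 85.1
```

Emit:
play_rows(moves=[[1, 0, 0, -0.2, 0], [1, 0, 0, -0.4, 0], [1, 0, 0, -0.4, 0], [1, 0, 0, -0.4, 0], [1, 0, 0, -0.4, 0], [1, 0, 0, -0.2, 0], [1, 0, 0, 0, 0], [1, 0, 0, 0, 0], [1, 0, 0, 0, 0], [1, 0, 0, 0, 0]])

```text
time_s: 12.75
ee_pos: [0.5392, -0.043, 0.253]
ee_rot: [179.9, -0.1, -136.5]
contact_force: [-0.1, -0.3, -1.8]
gripper_width: 0.0556
grasp_force: 85.1
```

```bash
python3 st.py
python3 - <<'E'
from w import *
s,c=wrist('w4'); P=depthpts(c);z=P[...,2];r=np.hypot(P[...,0]-s['ee_pos'][0],P[...,1]-s['ee_pos'][1]);m=(r<.018)&(c['depth']>0)&(z<.28)&(z>.22);A=P[m]
print(m.sum(),np.median(A,0),np.linalg.lstsq(np.c_[A[:,:2]-A[:,:2].mean(0),np.ones(len(A))],A[:,2],rcond=None)[0])
for n in('scene','top'):
    c2=read_camera(n); np.savez(n+'2.npz',**c2); cv2.imwrite(f'pics/{n}2.png',c2['frame'][...,::-1])
    f=c2['frame'].astype(int);Q=depthpts(c2);k=(f.min(-1)>110)&(f.max(-1)-f.min(-1)<40)&(abs(Q[...,2]-.26)<.02)&(np.hypot(Q[...,0]-.54,Q[...,1]+.0443)<.035)
    print(n,k.sum(),Q[k].mean(0) if k.sum() else '')
E
```

```text
{'time_s': 12.75, 'q': [-4.5576, 16.5419, -5.6509, 67.9075, -0.0004, -48.0387], 'joint_torque': [0.0009, -42.7084, 25.7915, 0.0031, 0.0004, -0.0], 'ee_pos': [0.5392, -0.043, 0.253], 'ee_rot': [179.9257, -0.0674, -136.5189], 'contact_force': [-0.1425, -0.2914, -1.7686], 'moment': [0.0388, 0.0236, 0.0209], 'grasp_force': 85.0844, 'gripper_width': 0.0556}
8685 [ 0.53866257 -0.04349038  0.25804792] [-0.01641724  0.00933006  0.25804506]
scene 369 [ 0.54802244 -0.04196199  0.25667821]
top 188 [ 0.54681972 -0.01789525  0.25490855]
```

View pics/scene2.png

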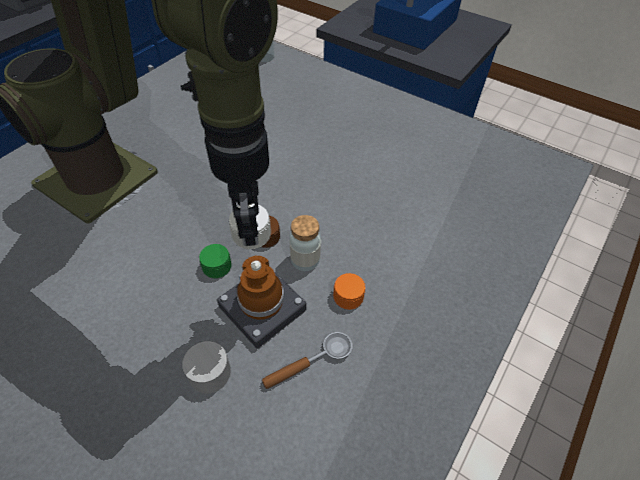

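View pics/w4.png

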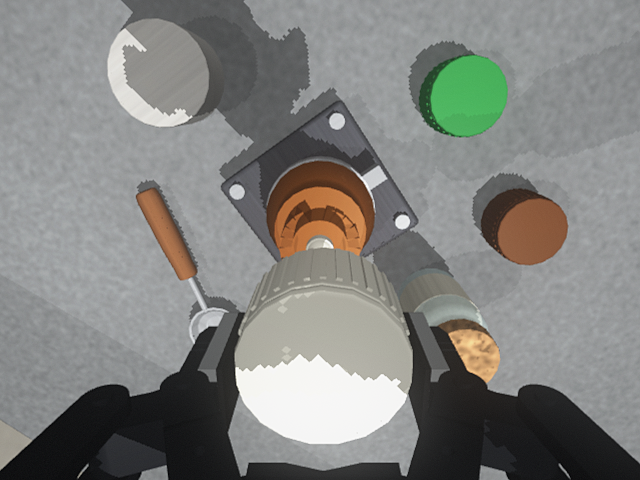

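The cap is off and held level. Its top is at (325,345) in the wrist view, and the open neck is visible at (320,245). Its centre is about 102 mm above the mouth, and nothing else has moved.

```bash
python3 -c "
from cell import *
print(finish_job())"
```

```text
the job is handed in; nothing more can be done
None
```

The cap was pressed, twisted to its stop, eased back and lifted off; the job was handed in at about 13 s with the cap held level and still, its centre about 10 cm above the bottle's mouth, and the jar, tin and spoon untouched.

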